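# Make up a test load with slotted weights on a dial scale

## Task

Make up the test load on the blue dial scale: add slotted steel weights from the storage stand one at a time until the needle rests in the green band. Slide each one sideways on to the scale's post, under the knob, until the post is at the closed end of its slot, then lower it flat on to the platform (or the weights already there) and let go. The post may stand several millimetres off the scale's middle and the platform sinks as it is loaded, so go by feel: never push hard on the post or platform, never drop a weight on, and never press the needle into the red. Leave the spare weights on the stand and do not disturb the other things on the bench.

Things in the scene. Friction and masses are not known exactly. Their poses are not given: they have to be found in the camera images.
- scale: blue dial scale, fixed, 142 mm deep, 150 mm wide, 82 mm high; origin on the worktop under it, 80 mm behind its front edge, midway across; its x axis points from the sloping dial face (front) to the back. Round white dial with red needle, green target band and red overload band on the sloping front
- load_axis (a point): point of the scale, on top of its housing (82 mm up), where the post of the weight carrier should stand by design. The carrier was clamped on by hand: the true post axis stands up to 6 mm from here along the scale's x and up to 8 mm along its y, fixed within a run and not measured; find it by touch or sight. Sideways it is rigid. Weights can come from any side
- carrier (a joint): how far the weight carrier has sunk on its spring, m (654 N/m, well damped, stop at 0.021). Its platform's top (48 mm disc, 6 mm thick) is 112 mm above the worktop minus this. Post 8 mm diameter stands on the platform; on top a black knob 20 mm diameter, 5 mm thick, underside 46 mm above the platform. The carrier itself weighs 0.28 to 0.56 kg, so the first reading varies
- needle (a joint): needle angle in rad, grows clockwise with load from 0 (empty spring): 0.6 rad per weight, 1 rad per 5 mm that the platform sinks. Green band 2.46 to 3.24; red overload band from 3.78 to the stop at 4.2. Two or three weights are needed, depending on the first reading
- stand: storage stand, fixed: dark round base 92 mm diameter, 14 mm high, with a steel pin 6.6 mm diameter up to 76 mm above the worktop; origin at the middle of its underside. Four slotted weights are stacked flat on it round the pin, the undermost on the base; lift them off upwards
- weight_a_mid (a point): top of four like slotted steel weights, 0.2 kg: disc 54 mm diameter (53 mm across the grip), 12 mm thick, slot 11 mm wide from rim to centre (closed end rounded, 4.6 mm past the centre; mouth flares over the last 12 mm to 26 mm). Point: disc centre, half-way up; x points from the centre out of the slot's mouth, z up. Grip across the slot, closing along y
- weight_b_mid (a point): second from the top of four like slotted steel weights, 0.2 kg: disc 54 mm diameter (53 mm across the grip), 12 mm thick, slot 11 mm wide from rim to centre (closed end rounded, 4.6 mm past the centre; mouth flares over the last 12 mm to 26 mm). Point: disc centre, half-way up; x points from the centre out of the slot's mouth, z up. Grip across the slot, closing along y
- weight_c_mid (a point): third from the top of four like slotted steel weights, 0.2 kg: disc 54 mm diameter (53 mm across the grip), 12 mm thick, slot 11 mm wide from rim to centre (closed end rounded, 4.6 mm past the centre; mouth flares over the last 12 mm to 26 mm). Point: disc centre, half-way up; x points from the centre out of the slot's mouth, z up. Grip across the slot, closing along y
- weight_d_mid (a point): lowest of four like slotted steel weights, 0.2 kg: disc 54 mm diameter (53 mm across the grip), 12 mm thick, slot 11 mm wide from rim to centre (closed end rounded, 4.6 mm past the centre; mouth flares over the last 12 mm to 26 mm). Point: disc centre, half-way up; x points from the centre out of the slot's mouth, z up. Grip across the slot, closing along y
- calculator: bystander: pocket calculator 139x82x15 mm lying on the bench, origin under its middle
- stapler: bystander: red stapler 34x136x46 mm, origin under its middle
- tape_roll: bystander: tape roll 93 mm diameter, 48 mm high, origin under its middle
Mind the look-alikes: they are no part of the job. Leave any pink or yellow look-alike of the part that bears weight_a_mid alone.

How it is judged (in metres and radians):
On the way, in this order (a step that is already met when the one before it is completed fails the run):
1. a first weight sits home on the post, released, and the needle has come to rest (((horizontal distance between weight_a_mid and carrier_c0 below 0.0025 m and height (world z) of weight_a_mid between 0.09 and 0.145 m and angle between weight_a_mid's own z axis and vertical below 0.05 rad and contact force between weight_a and the fingers below 0.05 N) or (horizontal distance between weight_b_mid and carrier_c0 below 0.0025 m and height (world z) of weight_b_mid between 0.09 and 0.145 m and angle between weight_b_mid's own z axis and vertical below 0.05 rad and contact force between weight_b and the fingers below 0.05 N) or (horizontal distance between weight_c_mid and carrier_c0 below 0.0025 m and height (world z) of weight_c_mid between 0.09 and 0.145 m and angle between weight_c_mid's own z axis and vertical below 0.05 rad and contact force between weight_c and the fingers below 0.05 N) or (horizontal distance between weight_d_mid and carrier_c0 below 0.0025 m and height (world z) of weight_d_mid between 0.09 and 0.145 m and angle between weight_d_mid's own z axis and vertical below 0.05 rad and contact force between weight_d and the fingers below 0.05 N)) and velocity of joint needle between -0.3 and 0.3 rad/s), for 0.2 s.
2. a second weight sits home on the post, released, and the needle has come to rest ((((horizontal distance between weight_a_mid and carrier_c0 below 0.0025 m and height (world z) of weight_a_mid between 0.09 and 0.145 m and angle between weight_a_mid's own z axis and vertical below 0.05 rad and contact force between weight_a and the fingers below 0.05 N) and (horizontal distance between weight_b_mid and carrier_c0 below 0.0025 m and height (world z) of weight_b_mid between 0.09 and 0.145 m and angle between weight_b_mid's own z axis and vertical below 0.05 rad and contact force between weight_b and the fingers below 0.05 N)) or ((horizontal distance between weight_a_mid and carrier_c0 below 0.0025 m and height (world z) of weight_a_mid between 0.09 and 0.145 m and angle between weight_a_mid's own z axis and vertical below 0.05 rad and contact force between weight_a and the fingers below 0.05 N) and (horizontal distance between weight_c_mid and carrier_c0 below 0.0025 m and height (world z) of weight_c_mid between 0.09 and 0.145 m and angle between weight_c_mid's own z axis and vertical below 0.05 rad and contact force between weight_c and the fingers below 0.05 N)) or ((horizontal distance between weight_a_mid and carrier_c0 below 0.0025 m and height (world z) of weight_a_mid between 0.09 and 0.145 m and angle between weight_a_mid's own z axis and vertical below 0.05 rad and contact force between weight_a and the fingers below 0.05 N) and (horizontal distance between weight_d_mid and carrier_c0 below 0.0025 m and height (world z) of weight_d_mid between 0.09 and 0.145 m and angle between weight_d_mid's own z axis and vertical below 0.05 rad and contact force between weight_d and the fingers below 0.05 N)) or ((horizontal distance between weight_b_mid and carrier_c0 below 0.0025 m and height (world z) of weight_b_mid between 0.09 and 0.145 m and angle between weight_b_mid's own z axis and vertical below 0.05 rad and contact force between weight_b and the fingers below 0.05 N) and (horizontal distance between weight_c_mid and carrier_c0 below 0.0025 m and height (world z) of weight_c_mid between 0.09 and 0.145 m and angle between weight_c_mid's own z axis and vertical below 0.05 rad and contact force between weight_c and the fingers below 0.05 N)) or ((horizontal distance between weight_b_mid and carrier_c0 below 0.0025 m and height (world z) of weight_b_mid between 0.09 and 0.145 m and angle between weight_b_mid's own z axis and vertical below 0.05 rad and contact force between weight_b and the fingers below 0.05 N) and (horizontal distance between weight_d_mid and carrier_c0 below 0.0025 m and height (world z) of weight_d_mid between 0.09 and 0.145 m and angle between weight_d_mid's own z axis and vertical below 0.05 rad and contact force between weight_d and the fingers below 0.05 N)) or ((horizontal distance between weight_c_mid and carrier_c0 below 0.0025 m and height (world z) of weight_c_mid between 0.09 and 0.145 m and angle between weight_c_mid's own z axis and vertical below 0.05 rad and contact force between weight_c and the fingers below 0.05 N) and (horizontal distance between weight_d_mid and carrier_c0 below 0.0025 m and height (world z) of weight_d_mid between 0.09 and 0.145 m and angle between weight_d_mid's own z axis and vertical below 0.05 rad and contact force between weight_d and the fingers below 0.05 N))) and velocity of joint needle between -0.3 and 0.3 rad/s), for 0.2 s.
At the end, for the whole second after the job is handed in: The needle rests in the green band (2.46 to 3.24 rad); every weight is either home on the scale's post (disc centre within 2.5 mm of the post's axis, flat within 0.05 rad, below the knob) or still lies flat on the storage stand within 7 mm of its pin; all are released (value of joint needle between 2.46 and 3.24 rad and velocity of joint needle between -0.3 and 0.3 rad/s and ((horizontal distance between weight_a_mid and carrier_c0 below 0.0025 m and height (world z) of weight_a_mid between 0.09 and 0.145 m and angle between weight_a_mid's own z axis and vertical below 0.05 rad and contact force between weight_a and the fingers below 0.05 N) or (horizontal distance between weight_a_mid and stand below 0.007 m and height (world z) of weight_a_mid below 0.065 m and angle between weight_a_mid's own z axis and vertical below 0.05 rad)) and ((horizontal distance between weight_b_mid and carrier_c0 below 0.0025 m and height (world z) of weight_b_mid between 0.09 and 0.145 m and angle between weight_b_mid's own z axis and vertical below 0.05 rad and contact force between weight_b and the fingers below 0.05 N) or (horizontal distance between weight_b_mid and stand below 0.007 m and height (world z) of weight_b_mid below 0.065 m and angle between weight_b_mid's own z axis and vertical below 0.05 rad)) and ((horizontal distance between weight_c_mid and carrier_c0 below 0.0025 m and height (world z) of weight_c_mid between 0.09 and 0.145 m and angle between weight_c_mid's own z axis and vertical below 0.05 rad and contact force between weight_c and the fingers below 0.05 N) or (horizontal distance between weight_c_mid and stand below 0.007 m and height (world z) of weight_c_mid below 0.065 m and angle between weight_c_mid's own z axis and vertical below 0.05 rad)) and ((horizontal distance between weight_d_mid and carrier_c0 below 0.0025 m and height (world z) of weight_d_mid between 0.09 and 0.145 m and angle between weight_d_mid's own z axis and vertical below 0.05 rad and contact force between weight_d and the fingers below 0.05 N) or (horizontal distance between weight_d_mid and stand below 0.007 m and height (world z) of weight_d_mid below 0.065 m and angle between weight_d_mid's own z axis and vertical below 0.05 rad))); the robot touches nothing.
It fails at once if a weight is let fall on the scale (faster than 0.18 m/s, as after a fall of 2 mm with the post in its slot, not held) ((horizontal distance between weight_a_mid and carrier_c0 below 0.01 m and linear speed of weight_a above 0.18 m/s and contact force between weight_a and the fingers below 0.05 N) or (horizontal distance between weight_b_mid and carrier_c0 below 0.01 m and linear speed of weight_b above 0.18 m/s and contact force between weight_b and the fingers below 0.05 N) or (horizontal distance between weight_c_mid and carrier_c0 below 0.01 m and linear speed of weight_c above 0.18 m/s and contact force between weight_c and the fingers below 0.05 N) or (horizontal distance between weight_d_mid and carrier_c0 below 0.01 m and linear speed of weight_d above 0.18 m/s and contact force between weight_d and the fingers below 0.05 N)).
It fails at once if the post, knob or platform of the scale is loaded with more than 20 N (pushed hard, or a weight dropped on) (contact force between carrier and anything else above 20 N).
It fails at once if the needle is pressed into the red overload band (value of joint needle above 3.78 rad).
It fails at once if a bystander (calculator, stapler, tape roll) is moved more than 20 mm (distance of any of calculator, stapler, tape_roll from where it was at the start of the episode above 0.02 m).
It also fails if it takes over 72 s, if anything falls off the work surface, if the arm or the gripper's body presses on something with over 40 N, if the wrist force passes 120 N, or if a joint passes its speed limit or range.

## Robot

A 6-joint arm with a two-finger parallel gripper is mounted at the origin on a cart in front of the work surface, level with it; the furniture and walls round the work are solid. World frame = base frame: x ahead of the robot, y to its left, z up, the work surface at z = 0. Lengths are in mm, angles in rad, forces in N, time in s.
With the tool pointing down it reaches from about 425 to 925 mm from the base axis. Payload 12.5 kg.
Tool frame: the origin (TCP) lies on the centre line of the jaws, within the pads' length; the fingertips stand 14 mm ahead of it and the grasp point (between the pads) lies 5 mm behind it; x points along the fingers, z is the direction in which the jaws open and shut, and the axes are right-handed (so a half turn about x gives the same grasp; the last joint's range is limited). The gripper opens to 85 mm and grips with 20 to 120 N. Pads are 22 mm wide; open, the fingers measure 114 mm over their backs; the gripper's body (76 mm by 85 mm) begins 54 mm behind the grasp point. The pads swing forward as they close: fully open they stand 13 mm farther back than shut.
Start: joints at [1.008, 0.491, 1.559, -0, 1.092, -0.106], TCP at [275.659, 560.941, 245.327] pointing down, gripper open.
Joint ranges: [-3.1, 3.1], [-0.84, 2.19], [0.05, 2.79], [-1.13, 4.28], [0.06, 2.93], [-2.69, 2.69]. Speed limits (rad/s): [2.22, 2.22, 2.79, 3.14, 3.14, 3.14].

## Interface

Orientations are given as a unit quaternion [w, x, y, z].
In Python, from cell import manip, grab_frame gives the robot as it stands. Calls block until the motion is done:
- manip.move_to(position, orientation): joint-space move of the TCP to a pose.
- manip.move_linear(position, vel=150, ori=None): straight line of the TCP; ori=None keeps the orientation; vel is the mean speed in mm/s.
- manip.goto_joints(angles): joint-space move.
- manip.gripper_open() and manip.clamp(newtons=None): open the fingers fully, or close them until they stop; newtons is the grip in N (None keeps the last).
- manip.hold(seconds).
- manip.ik(position, orientation): joint angles nearest the present ones, or None.
- grab_frame(name): name is "side" or "top"; returns a dict with "color" (400x640x3 uint8, blue, green, red), "camera_matrix" (3x3 intrinsics, pixels), "eye" and "rotation" of the camera in the world. Camera axes: x right, y down, z forward; pixel columns grow to the right and rows downward; lengths in mm; the calibration is good to about 2 mm. A picture is of the moment at which its call begins. There is no depth.
A pose or a line that the arm cannot do raises manip.Unreachable and nothing moves.
- manip.sign_off(): hands the job in, once; it reports no verdict.
Readings, each from a call of its own:
- manip.get_time_s(): time.
- manip.get_joint_pos(): joint angles.
- manip.get_joint_vel(): joint speeds.
- manip.get_joint_torque(): joint torques, N m.
- manip.get_tool_pos(): TCP position.
- manip.get_ee_rot(): TCP orientation.
- manip.get_contact_force(): force on the tool from outside, world axes, zero at the start.
- manip.get_torque(): the same for the moment, N m.
- manip.get_gripper_width(): finger opening in mm.
Only numpy, scipy, OpenCV 4.12 (cv2) and the standard library are available. Lean on these libraries where they do the work, as an engineer would, in place of code of your own. Each camera call takes 0.05 s, during which the arm holds its last target.

## Working session

There is one attempt and no reset: what is moved stays moved. The work goes in short steps, each a Python script; the robot and the scene stay as the last script left them, time stands still between calls to the robot, and variables do not carry over. Pictures are saved under pics/ and viewed, and the job is handed in when it is done.

```bash
ls; mkdir -p pics; python3 - <<'E'
from cell import manip, grab_frame
import cv2
for n in("side","top"):
    f=grab_frame(n); cv2.imwrite(f"pics/{n}0.png",f["color"]); print(n,f["camera_matrix"],f["eye"],f["rotation"])
print(manip.get_time_s(),manip.get_ee_rot(),manip.get_contact_force())
E
```

```text
pics
side [[442.4635452    0.         317.07206447]
 [  0.         442.4635452  201.3862739 ]
 [  0.           0.           1.        ]] [ 415.5527007   664.90157959 1125.64259037] [ 0.02683041 -0.0837327   0.95301427 -0.28988407]
top [[429.39297431   0.         316.50184468]
 [  0.         429.39297431 205.08195053]
 [  0.           0.           1.        ]] [ 262.36571455  -11.94427564 1402.68692075] [ 0.06897798 -0.67166196  0.73321091 -0.08070941]
0.1 [ 0.59991454 -0.37394683  0.60054148  0.37365256] [-0.0510748   0.61137729  0.38929236]
```

View pics/side0.png

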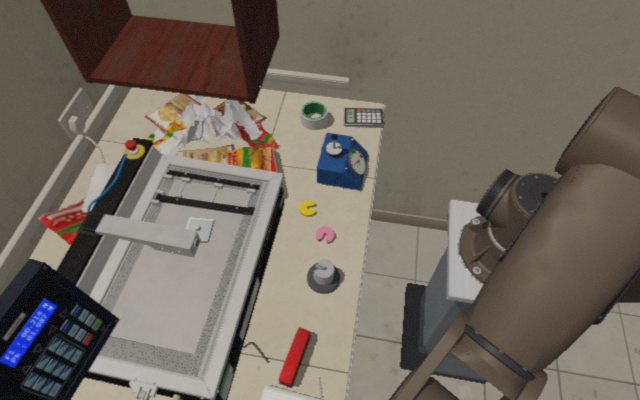

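View pics/top0.png

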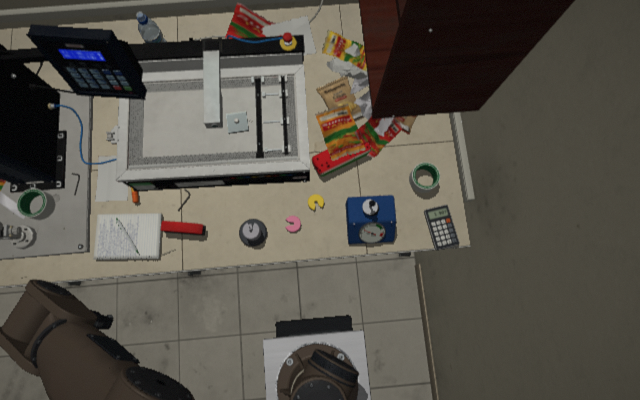

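```bash
cat > h.py <<'E'
from cell import manip, grab_frame
import numpy as np, cv2
from scipy.spatial.transform import Rotation as R
def rot(q): return R.from_quat([q[1],q[2],q[3],q[0]])
def quat(r): x,y,z,w=r.as_quat(); return [w,x,y,z]
def Rm(f):
    r=np.asarray(f["rotation"]); return rot(r).as_matrix() if r.size==4 else r
def pix(f,u,v,z):
    K=f["camera_matrix"]; d=Rm(f)@np.linalg.inv(K)@np.array([u,v,1.]); e=np.array(f["eye"])
    return e+d*(z-e[2])/d[2]
def proj(f,p):
    c=Rm(f).T@(np.array(p,float)-f["eye"]); q=f["camera_matrix"]@c; return q[:2]/q[2]
def crop(f,u0,v0,u1,v1,s,name):
    c=f["color"][v0:v1,u0:u1]; cv2.imwrite(f"pics/{name}.png",cv2.resize(c,None,fx=s,fy=s,interpolation=cv2.INTER_CUBIC))
E
python3 - <<'E'
from h import *
s=grab_frame("side"); t=grab_frame("top")
for n,f,st,sc in(("s",s,(322,272),(334,150)),("t",t,(252,230),(371,206))):
    print(n,pix(f,*st,60),pix(f,*sc,150))
crop(s,295,125,375,185,10,"s_scale");crop(s,290,250,350,295,12,"s_stand")
crop(t,335,185,405,250,9,"t_scale");crop(t,230,210,275,250,13,"t_stand")
E
```

```text
s [491.73847297 178.74008678  60.        ] [ 515.86391379 -162.74745606  150.        ]
t [487.7452552  162.66624075  60.        ] [ 514.04855519 -206.75352213  150.        ]
```

View pics/s_scale.png

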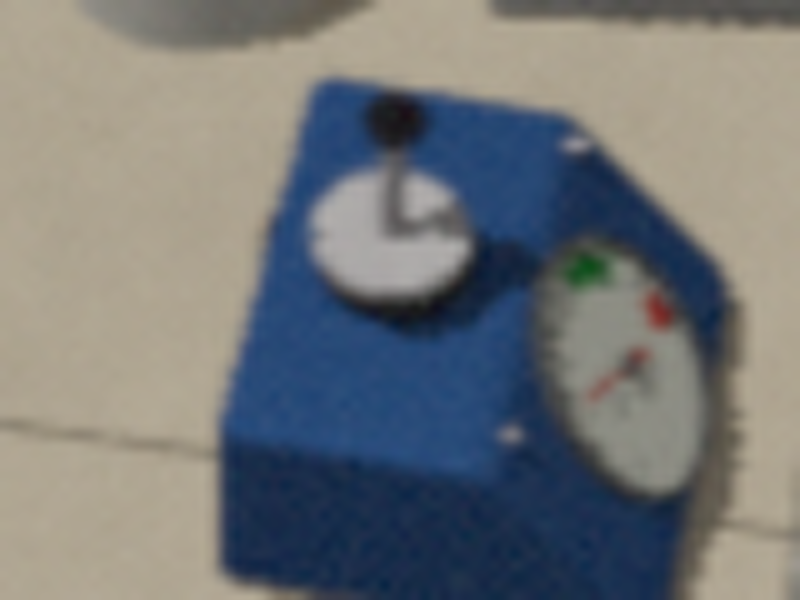

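View pics/s_stand.png

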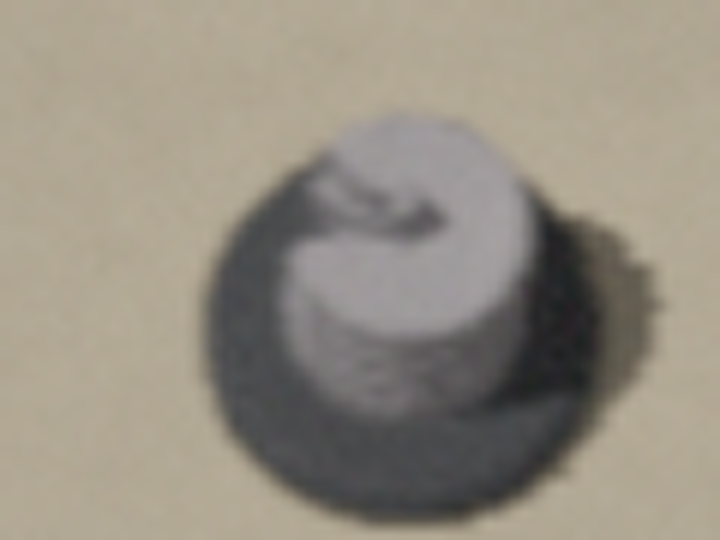

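View pics/t_scale.png

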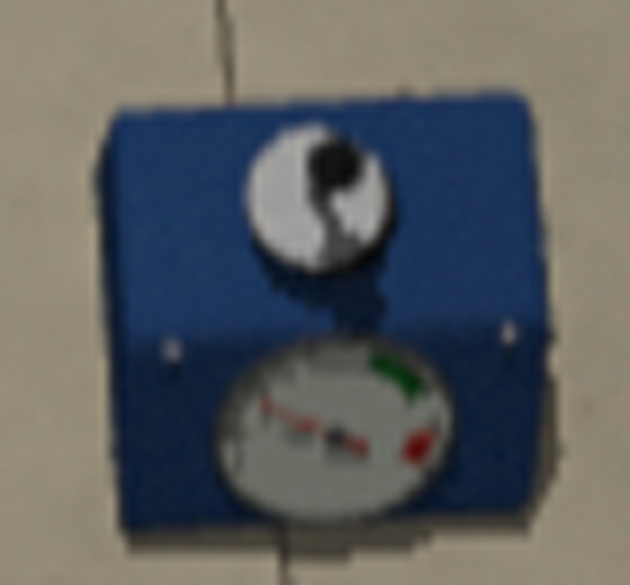

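View pics/t_stand.png

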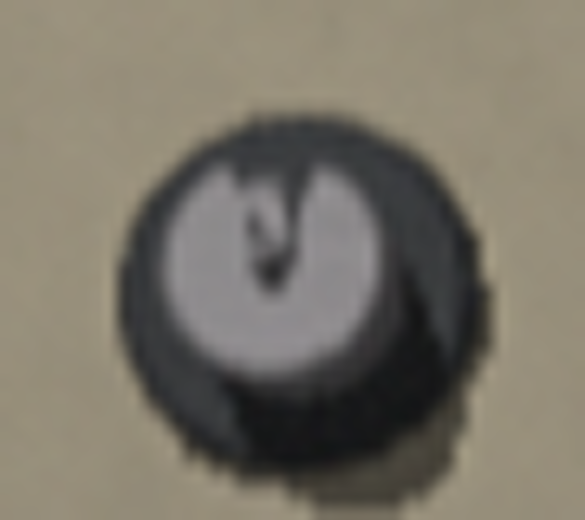

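```bash
cat >> h.py <<'E'
def tri(fs,us):
    A=np.zeros((3,3));b=np.zeros(3);L=[]
    for f,u in zip(fs,us):
        d=Rm(f)@np.linalg.inv(f["camera_matrix"])@np.array([*u,1.]);d/=np.linalg.norm(d);P=np.eye(3)-np.outer(d,d);A+=P;b+=P@f["eye"];L.append((P,np.array(f["eye"])))
    p=np.linalg.solve(A,b); return p,[np.linalg.norm(P@(p-e)) for P,e in L]
E
python3 - <<'E'
from h import *
np.set_printoptions(precision=1,suppress=True)
s=grab_frame("side"); t=grab_frame("top")
S=lambda x,y:(x/10-.5+295,y/10-.5+125)
T=lambda x,y:(x/9-.5+335,y/9-.5+185)
s2=lambda x,y:(x/12-.5+290,y/12-.5+250)
t2=lambda x,y:(x/13-.5+230,y/13-.5+210)
def both(n,a,b,z): print(n,tri((s,t),(a,b)),pix(s,*a,z)[:2],pix(t,*b,z)[:2])
both("knob",S(396,118),T(336,163),155)
both("plat",S(391,237),T(318,198),107)
both("stud L(top)",S(575,145),T(509,333),82)
both("stud R",S(510,433),T(172,348),82)
both("corner back L/R",S(325,85),T(525,98),82)
both("corner",S(225,430),T(115,110),82)
both("stacktop",s2(408,222),t2(272,268),62)
both("base",s2(400,350),t2(300,292),10)
both("mouth A",s2(325,175),t2(238,178),62)
both("mouth B",s2(288,250),t2(312,172),62)
both("slot end",s2(440,212),t2(270,290),62)
print(manip.get_time_s(), manip.get_joint_pos())
E
```

```text
knob (array([ 523. , -209.5,  155.9]), [np.float64(0.07219989548038284), np.float64(0.07219989548045669)]) [ 523.1 -210.4] [ 523.1 -209.6]
plat (array([ 522.8, -210.5,  101.6]), [np.float64(0.3101224764674044), np.float64(0.31012247646725705)]) [ 522.6 -206. ] [ 521.4 -209.7]
stud L(top) (array([ 473.6, -274.2,   82.4]), [np.float64(0.6045390280593345), np.float64(0.6045390280591831)]) [ 474.2 -274.7] [ 473.1 -274.1]
stud R (array([ 478. , -156.9,   83. ]), [np.float64(0.18351426958468198), np.float64(0.18351426958466285)]) [ 478.3 -157.7] [ 478.  -156.9]
corner back L/R (array([ 556.7, -291.3,   76.4]), [np.float64(0.4006264747617565), np.float64(0.40062647476155805)]) [ 555.5 -286.1] [ 555.9 -290.2]
corner (array([ 563.6, -146.1,   79.7]), [np.float64(0.8924332198779932), np.float64(0.8924332198779822)]) [ 562.4 -144. ] [ 564. -146.]
stacktop (array([488.7, 167.4,  60.8]), [np.float64(1.0346048082601347), np.float64(1.0346048082599906)]) [489.6 167.7] [487.5 167.4]
base (array([491.1, 169.3,  -2.5]), [np.float64(0.4827627975208232), np.float64(0.4827627975207979)]) [489.8 175. ] [489.5 167.7]
mouth A (array([506.7, 171. ,  85.4]), [np.float64(0.7615164846235051), np.float64(0.7615164846235276)]) [509.5 159.7] [510.3 174.4]
mouth B (array([517.7, 161.2,  23.2]), [np.float64(0.2852342030892548), np.float64(0.2852342030892002)]) [514.3 178.8] [510.2 156.4]
slot end (array([481.9, 167.2,  68.2]), [np.float64(0.8144044973588505), np.float64(0.8144044973588762)]) [483.1 164.1] [482.1 168.2]
0.3 [ 1.   0.5  1.6  0.   1.1 -0.1]
```

```bash
cat >> h.py <<'E'
def ori(yaw,flip=1):
    c,s=np.cos(yaw),np.sin(yaw)
    z=flip*np.array([-s,c,0]); x=np.array([0,0,-1.]); y=np.cross(z,x)
    return quat(R.from_matrix(np.c_[x,y,z]))
E
python3 - <<'E'
from h import *
np.set_printoptions(precision=2,suppress=True)
for n,(u0,v0,u1,v1) in(("side",(300,250,345,290)),("top",(232,212,272,246))):
    f=grab_frame(n); tiles=[]
    for yaw in(-8,0,8):
        s=10;im=cv2.resize(f["color"][v0:v1,u0:u1],None,fx=6,fy=6,interpolation=cv2.INTER_CUBIC)
        Y=np.radians(yaw);Q=rot(quat(R.from_euler('z',Y)))
        def dr(P,col):
            P=[proj(f,np.array([488.6,167.5,62])+Q.apply(p)) for p in P]
            P=np.array([((a-u0+.5)*6,(b-v0+.5)*6) for a,b in P]).astype(int)
            cv2.polylines(im,[P.reshape(-1,1,2)],False,col,1)
        dr([(27*np.cos(a),27*np.sin(a),0) for a in np.linspace(0,6.29,50)],(0,255,0))
        dr([(24,13,0),(15,5.5,0),(0,5.5,0),(-4.6,0,0),(0,-5.5,0),(15,-5.5,0),(24,-13,0)],(0,0,255))
        tiles.append(im)
    o=np.hstack(tiles);
    if o.shape[1]>800:o=cv2.resize(o,(800,int(o.shape[0]*800/o.shape[1])))
    cv2.imwrite(f"pics/ov_{n}.png",o)
for fl in(1,-1):
    for p in((488.6,167.5,64.5),(488.6,167.5,130),(455,-209.5,126),(523,-209.5,126)): print(fl,p,manip.ik(p,ori(0,fl)))
E
```

```text
1 (488.6, 167.5, 64.5) [ 0.2   0.61  1.99 -0.    0.55 -1.37]
1 (488.6, 167.5, 130) [ 0.2   0.5   1.94 -0.    0.7  -1.37]
1 (455, -209.5, 126) [-0.56  0.49  1.98 -0.    0.67 -2.13]
1 (523, -209.5, 126) [-0.5   0.55  1.83 -0.    0.76 -2.07]
-1 (488.6, 167.5, 64.5) [ 0.2   0.61  1.99 -0.    0.55  1.77]
-1 (488.6, 167.5, 130) [ 0.2   0.5   1.94 -0.    0.7   1.77]
-1 (455, -209.5, 126) [-0.56  0.49  1.98 -0.    0.67  1.01]
-1 (523, -209.5, 126) [-0.5   0.55  1.83 -0.    0.76  1.07]
```

View pics/ov_side.png

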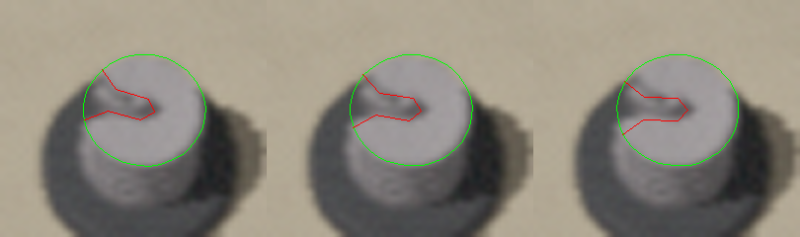

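View pics/ov_top.png

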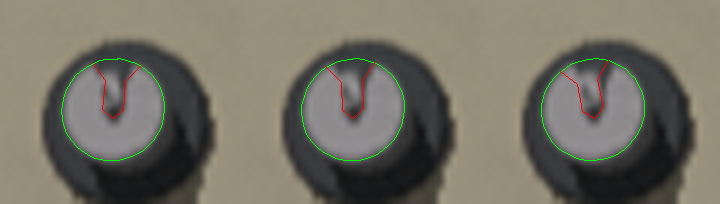

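Candidates: grey stack on dark base, side (323,269)/top (251,230); pink C, side (326,235); yellow C, side (308,208). The grey stack is the one. The overlay fits its disc at (488.6, 167.5), slot facing +x, yaw about −4°. The needle reads roughly 1.05, so I expect three weights.

```bash
cat >> h.py <<'E'
def force(n=8):
    a=[]
    for _ in range(n):
        a.append(manip.get_contact_force()); manip.hold(0.01)
    return np.mean(a,0)
ST=np.array([488.6,167.5]); YAW=np.radians(-4)
E
python3 - <<'E'
from h import *
np.set_printoptions(precision=2,suppress=True)
o=ori(YAW,-1)
manip.move_to([*ST,140],o); print(manip.get_time_s(),force())
manip.move_linear([*ST,64.5],vel=150)
f0=force()
manip.clamp(30); print("w",manip.get_gripper_width(),f0,force(),manip.get_time_s())
f=grab_frame("side"); crop(f,285,225,365,285,10,"grip1")
E
```

```text
2.1 [ 0.07  0.07 -0.  ]
w 51.604568623018274 [0.05 0.02 0.06] [-1.51 -0.82  8.35] 3.3667
```

View pics/grip1.png

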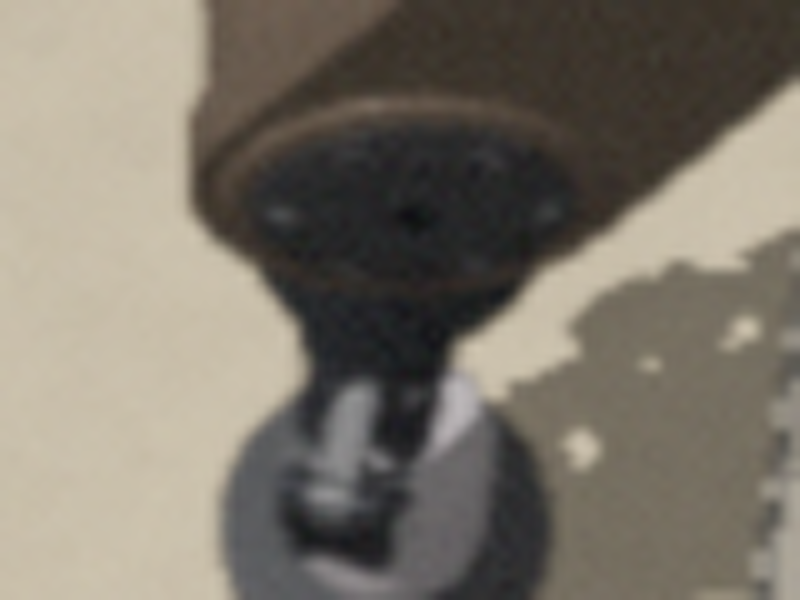

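```bash
python3 - <<'E'
from h import *
np.set_printoptions(precision=2,suppress=True)
manip.move_linear([*ST,72.5],vel=40)
manip.hold(0.1); print(force(15),manip.get_gripper_width(),manip.get_time_s())
f=grab_frame("side"); crop(f,295,235,355,280,13,"lift1")
f=grab_frame("top"); crop(f,225,205,275,242,13,"lift1t")
E
```

```text
[-0.21  0.01 -1.73] 51.40814329309676 3.9917
```

View pics/lift1.png

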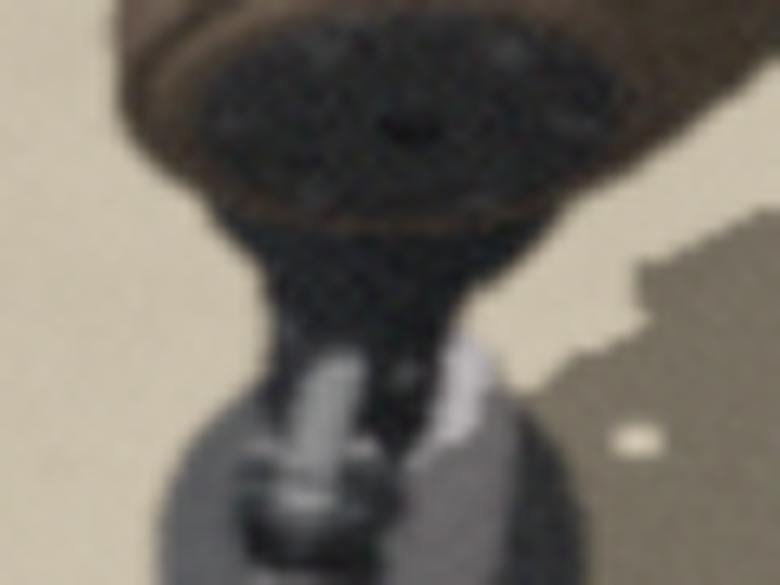

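View pics/lift1t.png

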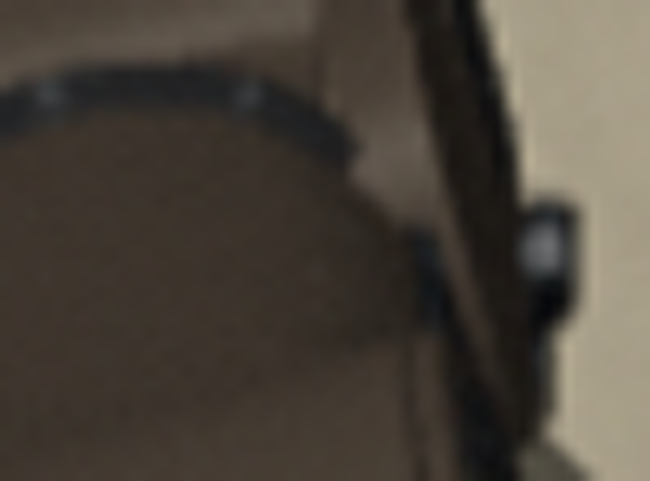

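```bash
cat >> h.py <<'E'
POST=np.array([523.,-209.5]); D=np.array([np.cos(YAW),np.sin(YAW)]); N=np.array([-D[1],D[0]])
def insert(ztcp,post=POST):
    manip.move_linear([*ST,142],vel=200)
    o=ori(YAW,-1)
    manip.move_to([*(post-64*D),ztcp+8],o)
    manip.move_linear([*(post-60*D),ztcp],vel=80); manip.hold(0.15); b=force(15); print("base",b,manip.get_time_s())
    manip.move_linear([*(post-30*D),ztcp],vel=120)
    lat=0.; s=-30.
    while s<9:
        s+=4 if s<-14 else (2 if s<-3 else .7)
        manip.move_linear([*(post+s*D+lat*N),ztcp],vel=50); f=force(4)-b
        fd,fn=f[:2]@D,f[:2]@N
        print("s %.1f lat %.1f fd %.2f fn %.2f fz %.2f"%(s,lat,fd,fn,f[2]))
        if np.linalg.norm(f)>9: print("STOP");break
        if abs(fn)>1.: lat+=np.clip(.4*fn,-1.,1.)
        if s<-3 and fd<-3: print("early");break
        if s>-3.1 and fd<-2.2: print("home"); break
    print(manip.get_time_s(), post+s*D+lat*N, manip.get_tool_pos())
    return b
E
python3 - <<'E'
from h import *
np.set_printoptions(precision=2,suppress=True)
insert(127.)
f=grab_frame("side"); crop(f,295,110,375,170,10,"ins1")
E
```

```text
base [ 0.22  0.21 -1.86] 6.525
s -26.0 lat 0.0 fd -0.49 fn 0.02 fz -0.33
s -22.0 lat 0.0 fd 0.26 fn 0.01 fz -0.34
s -18.0 lat 0.0 fd -0.22 fn -0.21 fz -0.38
s -14.0 lat 0.0 fd -0.34 fn -0.01 fz 0.40
s -12.0 lat 0.0 fd 0.07 fn -0.03 fz -0.36
s -10.0 lat 0.0 fd -0.10 fn -0.13 fz -0.14
s -8.0 lat 0.0 fd 0.23 fn -0.51 fz 0.35
s -6.0 lat 0.0 fd -0.70 fn -0.20 fz -0.02
s -4.0 lat 0.0 fd -0.64 fn -0.13 fz -0.04
s -2.0 lat 0.0 fd -0.16 fn -0.12 fz -0.16
s -1.3 lat 0.0 fd -0.31 fn -0.07 fz -0.04
s -0.6 lat 0.0 fd -0.35 fn -0.32 fz 0.05
s 0.1 lat 0.0 fd -3.00 fn -0.25 fz 0.10
home
10.6083 [ 523.1  -209.51] [ 522.8  -209.42  126.87]
```

View pics/ins1.png

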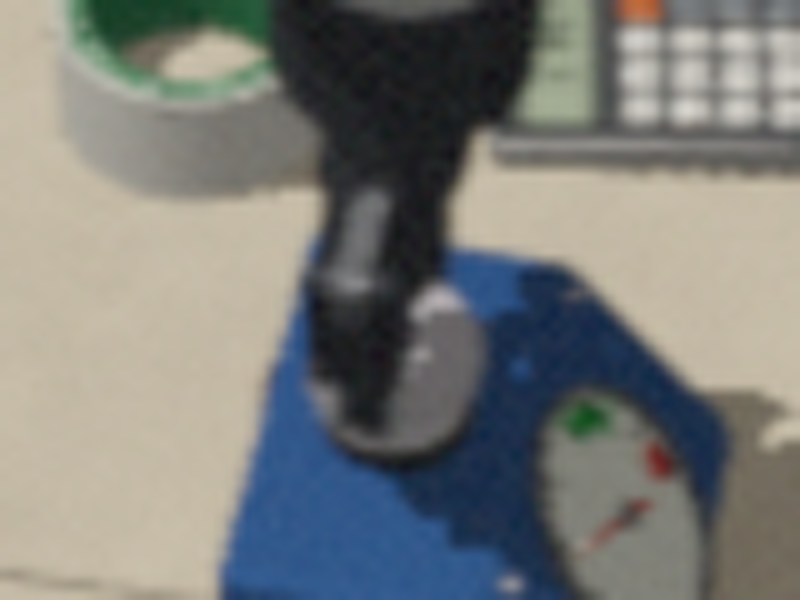

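```bash
cat >> h.py <<'E'
def lower(b,zexp,back=0.5):
    p=np.array(manip.get_tool_pos()); xy=p[:2]-back*D; z=p[2]
    z=max(zexp+2.5,z-30) if z>zexp+2.5 else z
    manip.move_linear([*xy,z],vel=30); b=b.copy()
    print("bz now",force(8)-b)
    while True:
        z-=.7; manip.move_linear([*xy,z],vel=20); f=force(6)-b
        print("z %.1f"%z,f)
        if f[2]>1.9: print("seated");break
        if abs(f[0])+abs(f[1])>8 or z<zexp-8: print("STOP");return False
    return True
def release():
    p=np.array(manip.get_tool_pos())
    manip.gripper_open(); manip.hold(.4); print("w",manip.get_gripper_width(),force(4),manip.get_time_s())
    manip.move_linear([p[0],p[1],p[2]+70],vel=150)
E
python3 - <<'E'
from h import *
np.set_printoptions(precision=2,suppress=True)
if lower(np.array([.2,.2,-1.9]),121.2):
    pass
print(manip.get_time_s())
f=grab_frame("side"); crop(f,295,110,375,170,10,"low1")
E
```

```text
bz now [-0.28 -0.12 -0.  ]
z 123.0 [-0.41 -0.15 -0.1 ]
z 122.3 [-0.39  0.14  0.16]
z 121.6 [-0.01  0.24  0.41]
z 120.9 [ 0.03 -0.22  0.72]
z 120.2 [-0.22 -0.05  0.67]
z 119.5 [ 0.34 -0.6   1.93]
seated
12.7917
```

View pics/low1.png

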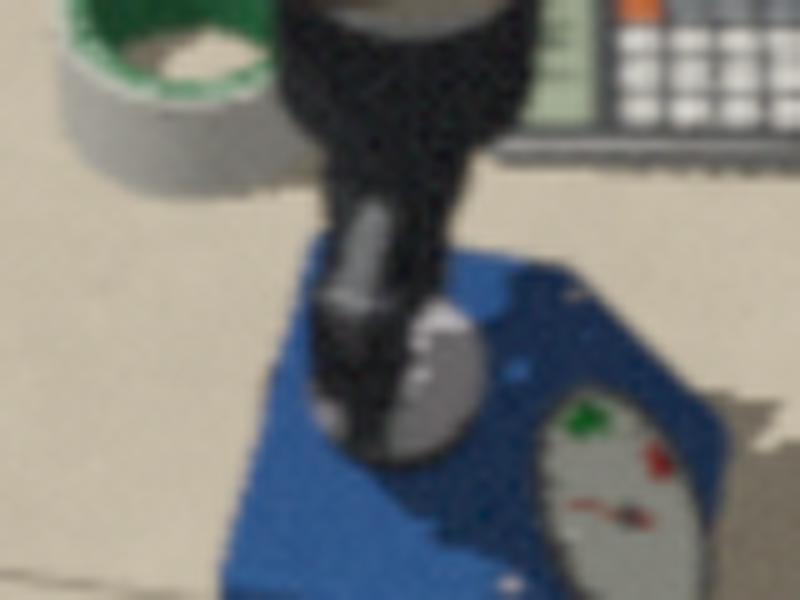

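```bash
python3 - <<'E'
from h import *
np.set_printoptions(precision=2,suppress=True)
release()
p=manip.get_tool_pos(); manip.move_to([ST[0],ST[1],130],ori(YAW,-1)); print(manip.get_time_s())
f=grab_frame("side"); crop(f,295,110,375,170,10,"rel1")
f=grab_frame("top"); crop(f,335,185,405,250,9,"rel1t")
E
```

```text
w 85.55263887086677 [-0.76 -0.42  0.16] 13.7167
15.7583
```

View pics/rel1.png

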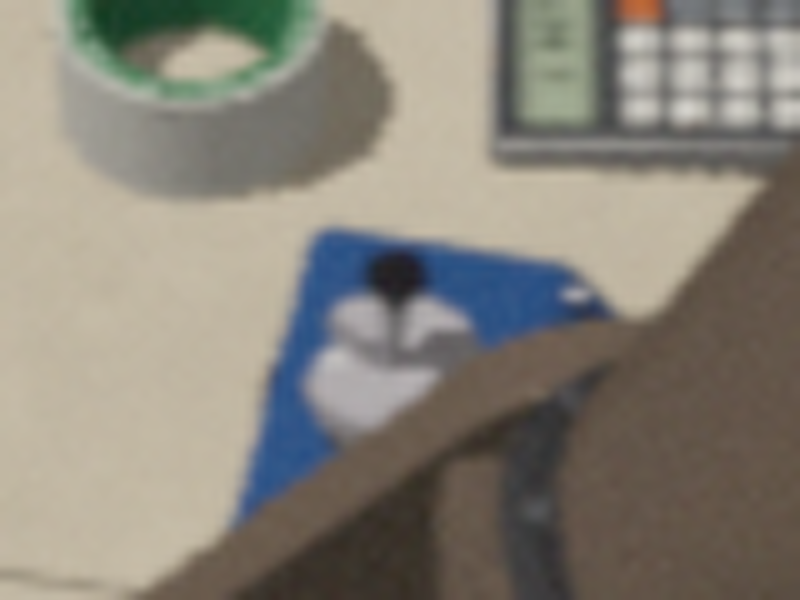

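View pics/rel1t.png

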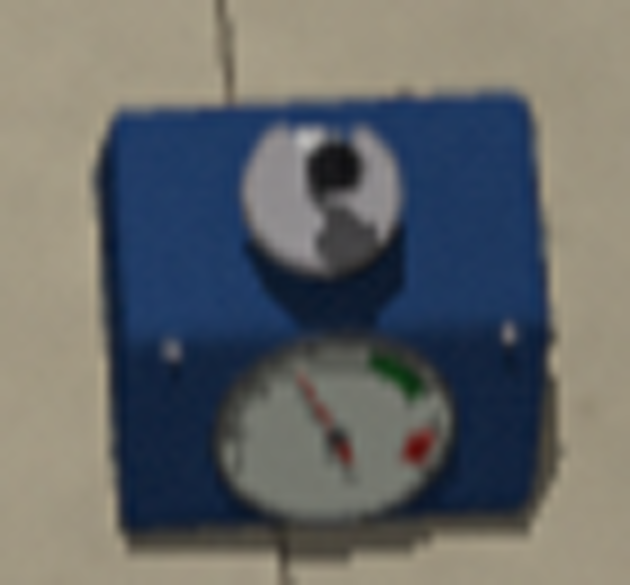

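```bash
cat >> h.py <<'E'
def pick(z):
    manip.move_linear([*ST,z],vel=150); manip.clamp(30); manip.hold(.1)
    manip.move_linear([*ST,z+8],vel=40); manip.hold(.1); f=force(12)
    print("pick",f,manip.get_gripper_width(),manip.get_time_s()); return -2.5<f[2]<-1.3
E
python3 - <<'E'
from h import *
np.set_printoptions(precision=2,suppress=True)
if pick(52.5):
    b=insert(136.)
    np.save("b.npy",b)
    f=grab_frame("side"); crop(f,295,110,375,170,10,"ins2")
E
```

```text
pick [-0.01 -0.08 -2.01] 51.67877807205621 17.6
base [-0.03 -0.03 -2.09] 20.0833
s -26.0 lat 0.0 fd -0.24 fn -0.37 fz 0.22
s -22.0 lat 0.0 fd 0.26 fn 0.06 fz 0.59
s -18.0 lat 0.0 fd -0.29 fn -0.02 fz -0.02
s -14.0 lat 0.0 fd 0.10 fn 0.36 fz -0.15
s -12.0 lat 0.0 fd 0.48 fn -0.10 fz -0.10
s -10.0 lat 0.0 fd 0.32 fn -0.06 fz 0.03
s -8.0 lat 0.0 fd 0.06 fn -0.50 fz 0.19
s -6.0 lat 0.0 fd -0.25 fn -0.44 fz 0.12
s -4.0 lat 0.0 fd 0.34 fn -0.19 fz -0.31
s -2.0 lat 0.0 fd 0.42 fn -0.27 fz -0.13
s -1.3 lat 0.0 fd 0.24 fn -0.18 fz -0.23
s -0.6 lat 0.0 fd -0.10 fn 0.26 fz 0.25
s 0.1 lat 0.0 fd -0.09 fn 0.10 fz -0.08
s 0.8 lat 0.0 fd -3.86 fn -0.41 fz 0.15
home
24.45 [ 523.8  -209.56] [ 523.39 -209.47  135.84]
```

View pics/ins2.png

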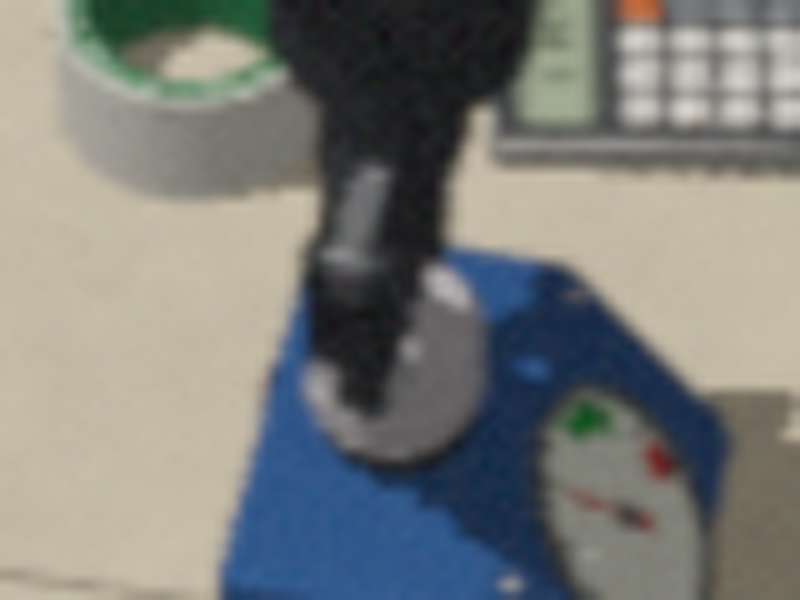

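```bash
python3 - <<'E'
from h import *
np.set_printoptions(precision=2,suppress=True)
if lower(np.load("b.npy"),131):
    release(); manip.move_to([ST[0],ST[1],130],ori(YAW,-1)); print(manip.get_time_s())
f=grab_frame("side"); crop(f,295,110,375,170,10,"rel2")
f=grab_frame("top"); crop(f,335,185,405,250,9,"rel2t")
E
```

```text
bz now [-0.24  0.11  0.21]
z 132.8 [0.1  0.08 0.2 ]
z 132.1 [ 0.19 -0.15  0.27]
z 131.4 [ 0.02  0.26 -0.06]
z 130.7 [ 0.27 -0.07  0.76]
z 130.0 [-0.15 -0.08  1.39]
z 129.3 [0.1  0.09 1.61]
z 128.6 [ 0.05 -0.03  1.7 ]
z 127.9 [ 0.03 -0.37  2.43]
seated
w 85.31199619991656 [ 0.19 -0.38  0.25] 28.0833
30.1333
```

View pics/rel2.png

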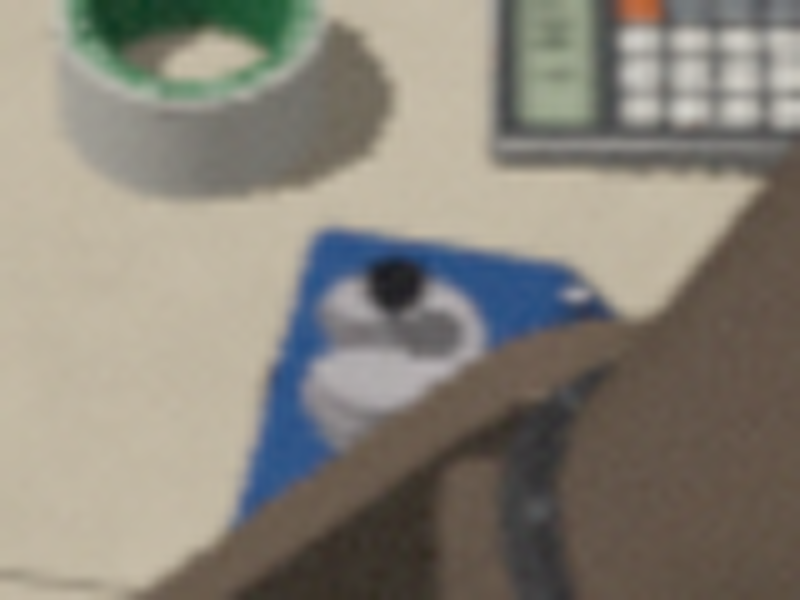

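View pics/rel2t.png

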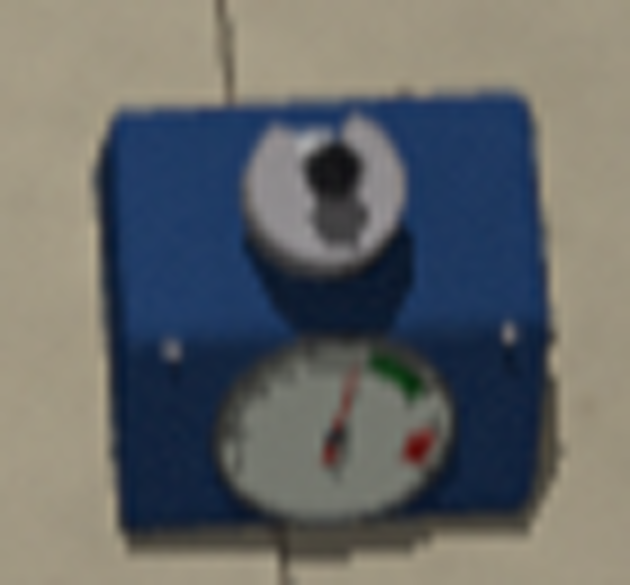

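```bash
python3 - <<'E'
from h import *
np.set_printoptions(precision=2,suppress=True)
if pick(40.5):
    b=insert(144.5)
    np.save("b.npy",b)
    f=grab_frame("side"); crop(f,295,110,375,170,10,"ins3")
E
```

```text
pick [-0.04 -0.17 -2.11] 51.52341881604823 32.0417
base [-0.05  0.05 -1.85] 34.5917
s -26.0 lat 0.0 fd 0.07 fn 0.30 fz -0.33
s -22.0 lat 0.0 fd -0.00 fn -0.19 fz -0.34
s -18.0 lat 0.0 fd -0.32 fn 0.34 fz -0.04
s -14.0 lat 0.0 fd 0.31 fn -0.10 fz -0.22
s -12.0 lat 0.0 fd -0.24 fn -0.09 fz -0.06
s -10.0 lat 0.0 fd -0.07 fn -0.17 fz 0.03
s -8.0 lat 0.0 fd -0.02 fn 0.09 fz 0.15
s -6.0 lat 0.0 fd -0.24 fn 0.02 fz -0.29
s -4.0 lat 0.0 fd -0.29 fn -0.34 fz -0.19
s -2.0 lat 0.0 fd 0.08 fn -0.48 fz -0.31
s -1.3 lat 0.0 fd 0.28 fn -0.50 fz 0.35
s -0.6 lat 0.0 fd -0.37 fn -0.33 fz -0.16
s 0.1 lat 0.0 fd -2.49 fn -0.78 fz -0.24
home
38.675 [ 523.1  -209.51] [ 522.81 -209.44  144.39]
```

View pics/ins3.png

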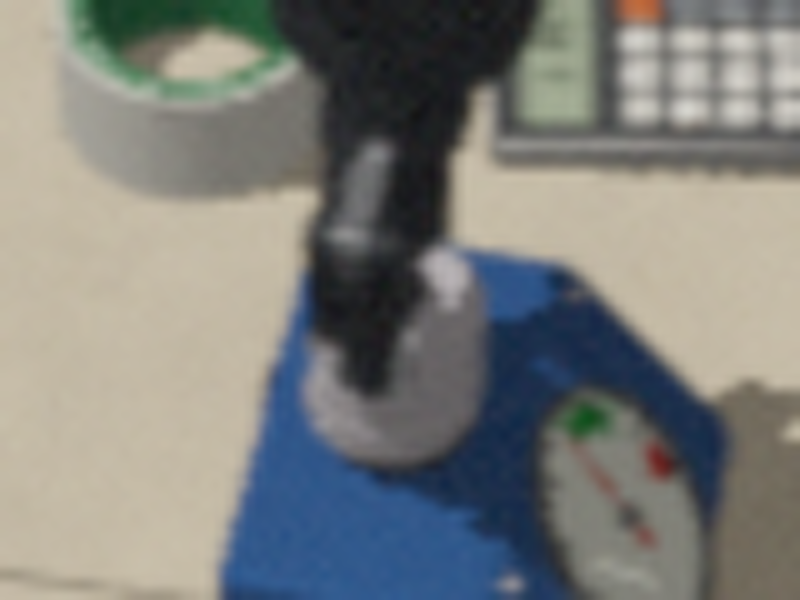

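```bash
python3 - <<'E'
from h import *
np.set_printoptions(precision=2,suppress=True)
if lower(np.load("b.npy"),140):
    release(); manip.move_to([380,400,250],ori(YAW,-1)); print(manip.get_time_s())
f=grab_frame("side"); crop(f,295,110,375,170,10,"rel3");crop(f,290,245,350,290,12,"rel3st")
f=grab_frame("top"); crop(f,335,185,405,250,9,"rel3t")
E
```

```text
bz now [ 0.35  0.02 -0.23]
z 141.8 [0.15 0.26 0.09]
z 141.1 [ 0.17  0.2  -0.39]
z 140.4 [ 0.26 -0.13 -0.24]
z 139.7 [ 0.18 -0.05 -0.28]
z 139.0 [ 0.51 -0.02  0.76]
z 138.3 [ 0.18 -0.31  0.93]
z 137.6 [0.11 0.08 1.54]
z 136.9 [-0.22 -0.16  2.01]
seated
w 85.70290167166031 [ 0.11 -0.4   0.01] 42.3167
45.175
```

View pics/rel3.png

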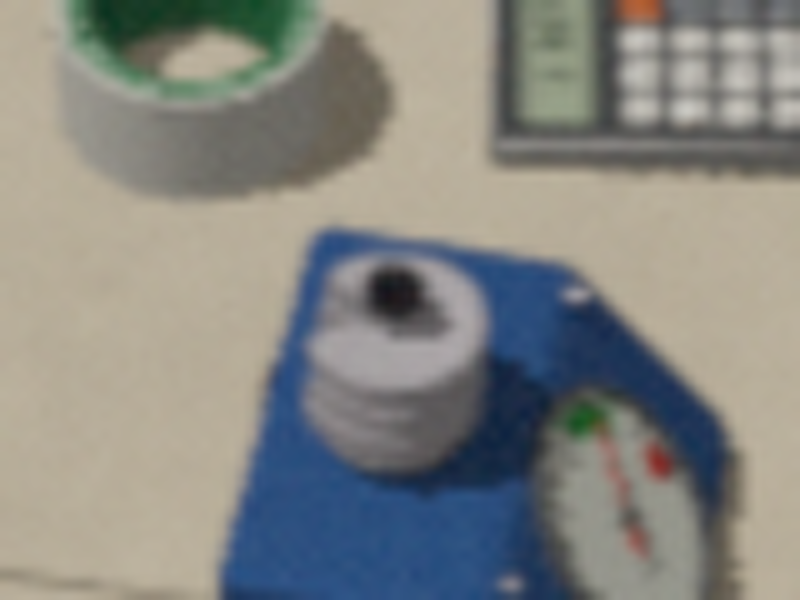

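View pics/rel3t.png

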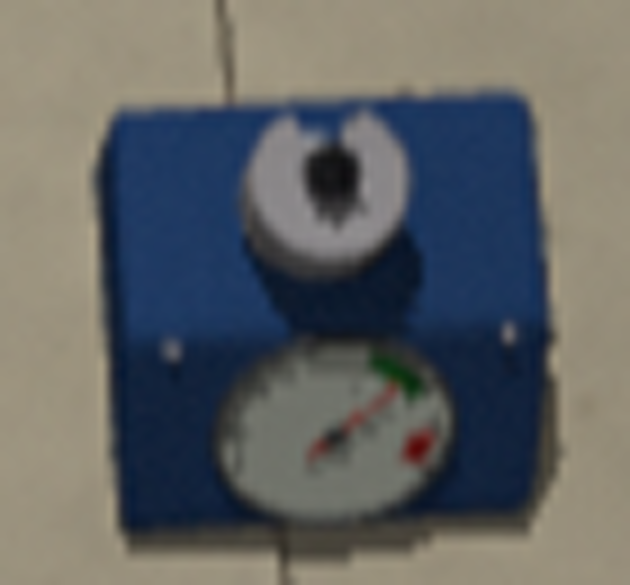

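View pics/rel3st.png

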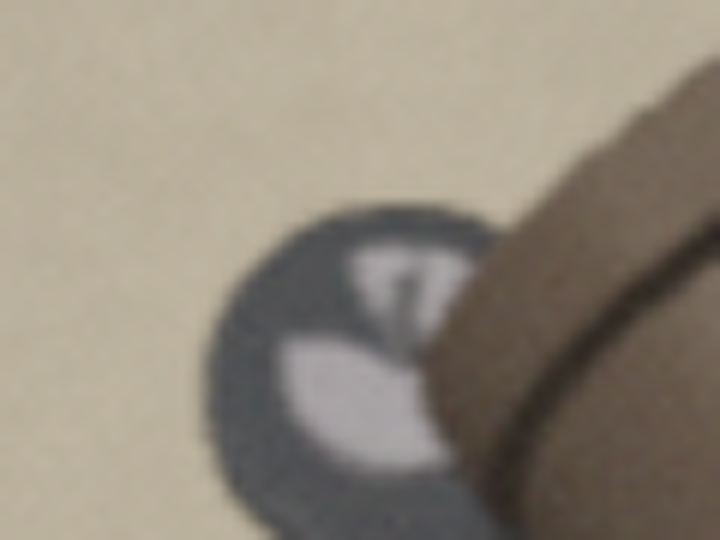

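```bash
python3 - <<'E'
from h import *
f=grab_frame("side"); crop(f,345,145,370,178,18,"dial_s")
f=grab_frame("top"); crop(f,356,218,389,246,22,"dial_t")
E
```

```text
(no output)
```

View pics/dial_s.png

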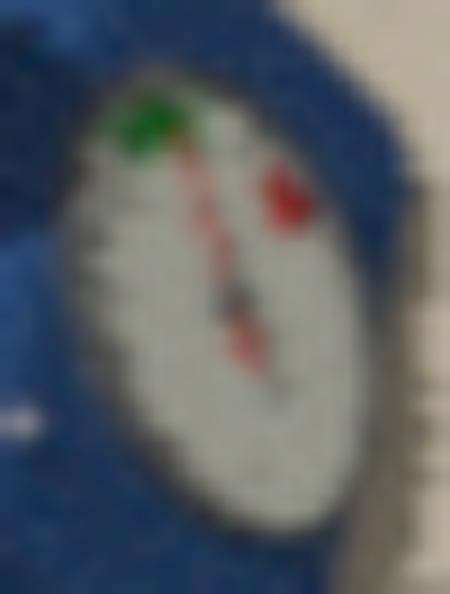

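View pics/dial_t.png

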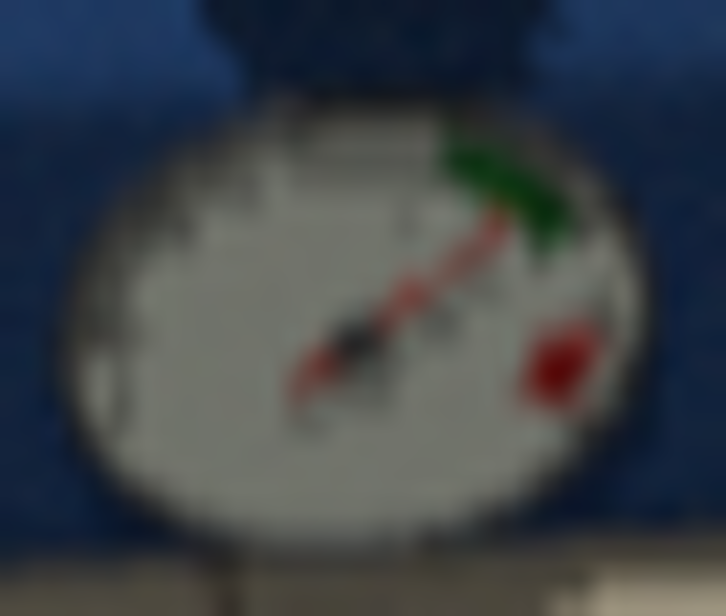

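```bash
python3 - <<'E'
from h import *
np.set_printoptions(precision=2,suppress=True)
manip.move_to([275.7,560,245],ori(YAW,-1)); print(manip.get_time_s(), manip.get_contact_force())
outs=[]
for n,(u0,v0,u1,v1) in(("side",(295,245,345,295)),("top",(227,205,277,255))):
    f=grab_frame(n); im=cv2.resize(f["color"][v0:v1,u0:u1],None,fx=8,fy=8,interpolation=cv2.INTER_CUBIC)
    P=np.array([((a-u0+.5)*8,(b-v0+.5)*8) for a,b in [proj(f,[ST[0]+27*np.cos(t),ST[1]+27*np.sin(t),26]) for t in np.linspace(0,6.28,60)]]).astype(int)
    cv2.polylines(im,[P.reshape(-1,1,2)],True,(0,255,0),1); outs.append(im)
cv2.imwrite("pics/std.png",np.hstack(outs))
E
```

```text
46.1583 [0.22 0.08 0.62]
```

View pics/std.png

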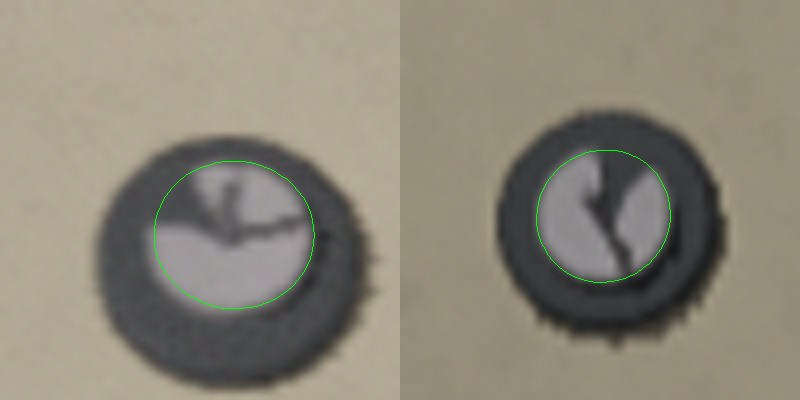

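The spare weight lies flat on the base within 1–2 mm of the expected position. Handing in.

```bash
python3 -c "
from cell import manip
manip.sign_off(); print(manip.get_time_s())"
```

```text
the job is handed in; nothing more can be done
the job is handed in; nothing more can be done
```

I put three weights (a, b and c) on the scale's post and handed the job in at about 46 s of the 72 s. `sign_off` gives no verdict, so I don't know the judged result.

- **Placing:** I slid each weight on until the post touched the slot's closed end (2.5–3.9 N of push). Then I lowered it until the scale carried about its full weight, let go, and backed away.
- **Needle:** it rests in the green band in both camera views, at about 2.9 rad. The side view shows it nearer the band's upper edge than the top view, probably because the needle stands off the dial. The forces and heights felt while placing suggest about 2.65–2.85 rad, also in the band.
- **Spare weight:** d lies flat on the stand, within about 2 mm of its middle.
- **Other things on the bench:** the tape roll and calculator look unmoved in the crops. I did not recheck the stapler or the pink and yellow look-alikes, but the arm was never sent near them.

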